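Steady the top-heavy magnifier in front of the fly

ROBOT

A 7-joint arm with a two-finger parallel gripper is mounted at the origin on the work surface. World frame = base frame: x ahead of the robot, y to its left, z up, the work surface at z = 0. Lengths are in m, angles in rad, forces in N, time in s.
With the tool pointing down it reaches from about 0.4 to 0.85 m from the base axis. Payload 10.4 kg.
Tool frame: the origin (TCP) lies at the very end of the fingers, on their centre line; the grasp point (between the pads) lies 19 mm behind it (manip.grip_point_offset is the distance from the TCP to the grasp point, in m); z points along the fingers, y is the line along which they close (so a half turn about z gives the same grasp; the last joint's range is limited). The gripper opens to 85 mm and grips with 20 to 120 N. Pads are 22 mm wide; open, the fingers measure 114 mm over their backs; the gripper's body (76 mm by 85 mm) begins 54 mm behind the grasp point. The pads swing forward as they close: fully open they stand 13 mm farther back than shut.
Start: joints at [1.14, 0.332, -0.065, 1.46, 0.022, 1.35, -0.088], TCP at [0.248, -0.574, 0.231] pointing down, gripper open.
Joint ranges: [-2.6, 2.6], [-0.5, 2.12], [-1.47, 1.34], [0.16, 2.42], [-1.27, 4.41], [0.06, 2.06], [-2.6, 2.6]. Speed limits (rad/s): [2.22, 2.22, 2.79, 2.79, 3.14, 3.14, 3.14].

INTERFACE

Orientations are given as a unit quaternion [x, y, z, w].
In Python, from workcell import manip gives the robot as it stands. The module is installed in compiled form; this text tells all that it offers.
- The arm moves only by the tool step_arm, never from a script. Its argument "moves" is a list of rows, each a list of 7 numbers: the closure, from 0 (fully open) to 1 (shut), then the shift along the world's x, y, z in mm, then the turn, a rotation vector about the world's x, y, z in rad. In form: [[grip, tx, ty, tz, ax, ay, az], ...]. A call has 1 to 10 rows; each row is the pose to reach, as a shift and turn from the pose commanded when the call began; what a row does not reach only later rows make up. A row lasts 1/10 s, in which the tool goes at most 50 mm and 8.59 degrees, less where a joint would pass 70% of its speed; a pose out of reach is approached as far as the arm can. A call with a gripper value outside its range is refused whole. The fingers move at their own pace and stop on an object; "grip_force" is the grip in N (left out, the last holds). Time passes only in rows, so rows that repeat a pose let the fingers close. It gives the time, the measured TCP pose, the force, the opening and the grip force at its end, in the units of the state.
- manip.get_obs(): the state, without advancing time (a new reading comes with each control period).
- manip.camera(name): name is "scene" or "top" or "wrist"; returns a dict with "image" (420x560x3 uint8, blue, green, red), "K" (3x3 intrinsics, pixels), "rvec" (rotation vector, rad) and "tvec" (3), from world to camera coordinates, as OpenCV has them; the wrist camera has in their place "mount" (4x4, takes a point from camera to tool coordinates, whose origin is the TCP and whose axes are the flange's). Camera axes: x right, y down, z forward; pixel columns grow to the right and rows downward; lengths in m; the calibration is good to about 2 mm. The wrist camera is an equidistant fisheye: a pixel r from the principal point sees the ray r / f radians off the axis. A picture is of the moment at which its call begins: read the wrist's pose just before it. There is no depth.
- manip.hand_in(): hands the job in; it is judged then, once.
The state is a dict: "clock": time; "joint_pos": joint angles; "joint_velocities": joint speeds; "tau": joint torques, N m; "position": TCP position; "ee_rot": TCP orientation; "ft_force": force on the tool from outside, world axes, zero at the start; "torque": the same for the moment, N m; "grip_width": opening from 0.0 (shut) to 1.0 (fully open); "grasp_force": force on a finger pad.
Only numpy, scipy, OpenCV 4.12 (cv2) and the standard library are available. Lean on these libraries where they do the work, as an engineer would, in place of code of your own. Each camera call takes 0.05 s, during which the arm holds its last target. There are 200 camera calls.

TASK

Pick the magnifier up by its handle and, still above the place where it stood, swing its fallen top-heavy stem up off the stop by working the base; then carry it, keeping the stem upright all the way, to the robot's side of the fly in the vise. Hold the lens upright, square to the fly, centred on it and about 80 mm in front of it, balanced for at least 8 seconds without touching the stem or lens, and finish while still holding it there. Leave the vise, jar tower, thread spool and dubbing box alone.

Things in the scene. Friction and masses are not known exactly. Their poses are not given: they have to be found in the camera images.
- stand: magnifier's loose base: steel bar 36 mm wide, x -95 to 140 mm; rear green counterweight x -105 to -55, 70 wide, 30 tall; front foot 70 wide, 10 tall, to x 155; pivot cheeks at x 113 and 147, 60 tall; black handle. 0.62 kg, nearly balanced at the handle. Origin: underside below the handle; x along the bar to the lens, z up. Starts standing on the table
- grip (a point): grip point in the handle, 78 mm above the stand's origin (stand axes). The black rubber handle is an upright block 56 mm long (x), 30 mm wide (y: take it across this), 14 to 96 mm above the underside
- stem (a joint): stem angle to the base, rad, about the base's +x; 0 = square to it, + = top leans to the base's -y; stops at +-0.22, starts on the + stop. Pivot at x 130, z 50 mm of the stand. Spring 0.235 N m/rad and damper 0.025 N m s/rad join base and stem; gravity topples it with 0.279 N m per rad of lean: it falls (time constant 0.7 s) unless the base is rolled about x, which pulls the stem along
- lens: aluminium stem 10 mm thick with a round black-framed lens 94 mm across, 14 mm thick, facing along x; one rigid piece turning with joint stem. Nominal 0.18 kg, centre of mass 158 mm above the pivot, moment of inertia about the pivot 0.0050 kg m2. Origin: on the pivot; z up the stem to the lens, x along the base bar
- lens_centre (a point): centre of the lens, 170 mm up the stem from the pivot (lens axes), so 220 mm above the stand's underside when upright
- vise: fixed fly-tying vise. Origin: on the table straight below the fly; x points from the robot's side through the fly, away from the robot; z up. Steel foot plate 100 x 120 x 12 mm centred at y = 130 mm, post at y = 130 mm, head and jaws slope from its top to the fly
- fly (a point): middle of the yellow and orange fly, 35 mm long, in the vise jaws, 270 mm above the table (vise axes). The lens belongs 80 mm from it on its -x side, at the same height and y, its x axis parallel to the vise's
- jar_tower: bystander: tower of stacked clear jars, 50 mm across, 169 mm tall; origin in the middle of its underside
- spool: bystander: red thread spool, 40 mm across, 40 mm tall; origin in the middle of its underside
- dubbing_box: bystander: flat clear box of coloured dubbing, 90 x 130 x 33 mm; origin in the middle of its underside

How it is judged:
On the way, in this order (a step that is already met when the one before it is completed fails the run):
1. the magnifier is lifted clear of the table by its base (height (world z) of stand above 0.02 m and contact force between the fingers and stand above 1 N), for 0.2 s.
2. the stem is swung up and balances upright (within 0.12 rad) on the held base (all of step 1 and angle between lens's own z axis and vertical below 0.12 rad), for 0.5 s.
3. the lens is kept in front of the fly (80 mm off, 25 mm either way; sideways and in height within 25 mm; square within 0.2 rad), upright within 0.12 rad, for 8 s (all of step 2 and x of lens_centre in the frame of fly between -0.105 and -0.055 m and y of lens_centre in the frame of fly between -0.025 and 0.025 m and z of lens_centre in the frame of fly between -0.025 and 0.025 m and angle between the x axis of lens and the x axis of vise, either way round below 0.2 rad), for 8 s.
At the end, for the whole second after the job is handed in: the gripper still holds the magnifier off the table, the lens 80 mm (25 mm either way) in front of the fly, within 25 mm of it sideways and in height, square within 0.2 rad, the stem upright within 0.16 rad, all through the last second (all of step 1 and angle between lens's own z axis and vertical below 0.16 rad and x of lens_centre in the frame of fly between -0.105 and -0.055 m and y of lens_centre in the frame of fly between -0.025 and 0.025 m and z of lens_centre in the frame of fly between -0.025 and 0.025 m and angle between the x axis of lens and the x axis of vise, either way round below 0.2 rad); the arm keeps its last pose, push and grip.
It fails at once if the magnifier is carried off (over 120 mm) with its stem fallen over (distance of stand from where it was at the start of the episode above 0.12 m and angle between lens's own z axis and vertical above 0.18 rad).
It fails at once if the stem or lens is touched by the robot (contact force between any of the fingers, the arm and lens above 0.3 N).
It fails at once if the magnifier or robot knocks the vise (contact force between stand and vise above 0.5 N or contact force between any of the arm, the fingers and vise above 1 N).
It fails at once if the base is tipped over (angle between stand's own z axis and vertical above 0.6 rad).
It fails at once if a bystander is disturbed (distance of any of jar_tower, spool, dubbing_box from where it was at the start of the episode above 0.02 m).
It also fails if it takes over 64 s, if anything falls off the work surface, if the arm or the gripper's body presses on something with over 40 N, if the wrist force passes 120 N, or if a joint passes its speed limit or range.

## Working session

There is one attempt and no reset: what is moved stays moved. The work goes in short steps, Python scripts to look and compute and a tool call to move; the robot and the scene stay as the last step left them, time stands still between calls to the robot, and variables do not carry over. Pictures are saved under pics/ and viewed, at most 10 in all, crops included, and the job is handed in when it is done.

Besides the shell and the picture viewer there is one more tool, called after "Call:" as a command line: name --pt "numbers of a row" for each row, then --argument value for the rest. step_arm: Moves the arm, as the interface text tells. Its arguments: {"type":"object","properties":{"moves":{"type":"array","items":{"type":"array","items":{"type":"number"}}},"grip_force":{"type":"number"}},"required":["moves"]}

```bash
mkdir -p pics
python3 - <<'E'
from workcell import manip
import cv2,numpy as np,pickle
o=manip.get_obs();print({k:np.round(v,3).tolist() for k,v in o.items()}, manip.grip_point_offset)
d={}
for n in("scene","top"):
    c=manip.camera(n);d[n]=c;cv2.imwrite(f"pics/{n}0.png",c["image"]);print(n,c["K"].tolist(),np.ravel(c["rvec"]),np.ravel(c["tvec"]),"C",-cv2.Rodrigues(np.array(c["rvec"],float))[0].T@np.ravel(c["tvec"]))
pickle.dump(d,open("c0.pkl","wb"))
E
```

```text
{'clock': 0.0, 'joint_pos': [1.14, 0.333, -0.065, 1.461, 0.022, 1.35, -0.089], 'joint_velocities': [-0.001, -0.001, 0.001, -0.0, -0.001, 0.0, -0.0], 'tau': [-0.001, -62.544, 0.049, -39.16, 0.016, 0.01, -0.0], 'position': [0.248, -0.573, 0.231], 'ee_rot': [0.979, 0.202, -0.0, -0.001], 'ft_force': [-0.243, -0.064, -0.374], 'torque': [-0.008, -0.016, 0.001], 'grasp_force': 0.0, 'grip_width': 1.001} 0.0187
scene [[486.3291671983129, 0.0, 287.29207879684867], [0.0, 486.3291671983129, 205.9251511864076], [0.0, 0.0, 1.0]] [ 2.34529793  0.79174736 -0.30835812] [-0.54957782 -0.08887112  1.61207606] C [ 1.12132777 -0.51907245  1.17554707]
top [[449.35102745904584, 0.0, 281.43157450617343], [0.0, 449.35102745904584, 208.2471399564346], [0.0, 0.0, 1.0]] [ 2.13807736 -2.19171574  0.13236827] [0.12629691 0.63266347 1.17837933] C [0.49580039 0.12043378 1.24276687]
```

View pics/scene0.png

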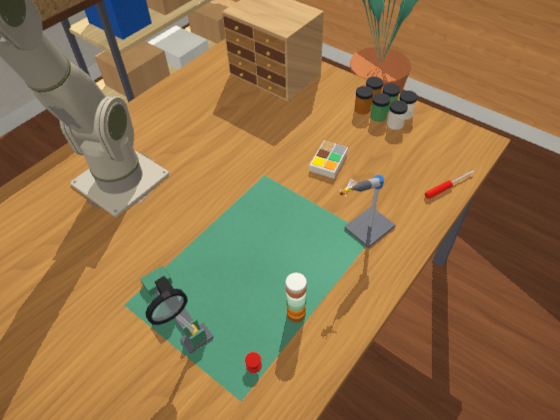

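View pics/top0.png

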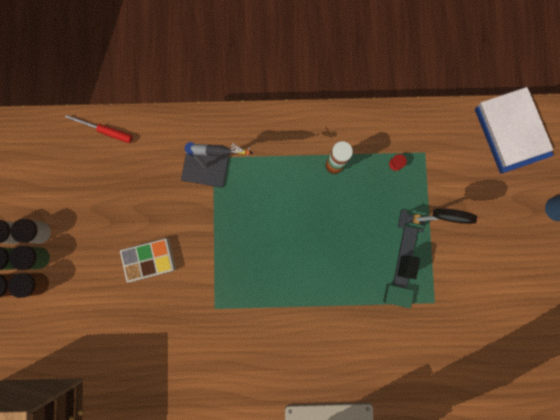

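The scene view shows the magnifier at about (175,310) with its stem fallen. The jars are at (296,297), the spool at (253,362), the vise at (370,210) and the fly at (346,189). In the top view the bar runs from (410,215) to (400,298) with the handle at (409,267), the fly is at about (240,150), the vise plate at (205,168), the jars at (340,155), the spool at (398,162) and the box at (147,260).

Run:
```python
import cv2,pickle,numpy as np
d=pickle.load(open("c0.pkl","rb"))
t=d["top"]["image"];s=d["scene"]["image"]
z=lambda im,x,y,w,h,k:cv2.resize(im[y:y+h,x:x+w],None,fx=k,fy=k,interpolation=cv2.INTER_CUBIC)
a=z(t,375,200,110,110,5); a=cv2.convertScaleAbs(a,alpha=1.8,beta=20)[:550,:400]
b=cv2.convertScaleAbs(z(t,175,130,80,60,5),alpha=1.6)[:300,:400]
c=z(s,330,165,80,50,5)[:250,:400]
out=np.zeros((550,800,3),np.uint8);out[:550,:400]=a;out[:300,400:]=b;out[300:,400:]=c
cv2.imwrite("pics/crops.png",out)
```

```text
(no output)
```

View pics/crops.png

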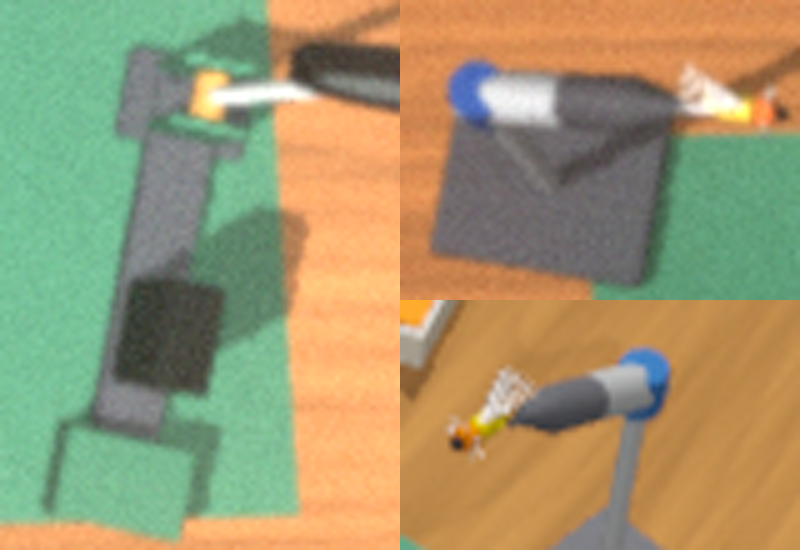

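The crop shows the counterweight top corners near (62,422), (197,452), (183,540) and (45,515). The handle top is at about (132–222, 275–395) and the foot's front-left corner at (135,48). The fly's middle is at crop (746,110) from the top and (484,428) in the scene view. The vise plate corners are at (435,250) and (645,285).

```bash
cat > h.py <<'E'
import cv2,pickle,numpy as np
def ray(c,p):
    R=cv2.Rodrigues(np.array(c["rvec"],float))[0];t=np.ravel(c["tvec"]);C=-R.T@t
    v=R.T@np.linalg.inv(c["K"])@np.array([p[0],p[1],1.]);return C,v/np.linalg.norm(v)
def onz(c,p,z): C,v=ray(c,p);return C+v*(z-C[2])/v[2]
def tri(rs):
    A=sum(np.eye(3)-np.outer(v,v) for C,v in rs);b=sum((np.eye(3)-np.outer(v,v))@C for C,v in rs);return np.linalg.solve(A,b)
def proj(c,P): return cv2.projectPoints(np.array(P,float).reshape(-1,1,3),np.array(c["rvec"],float),np.array(c["tvec"],float),c["K"],None)[0][:,0]
E
python3 - <<'E'
from h import *
np.set_printoptions(precision=4,suppress=True)
d=pickle.load(open("c0.pkl","rb"));T=d["top"];S=d["scene"]
f=lambda u,v:(375+u/5,200+v/5); g=lambda u,v:(175+(u-400)/5,130+v/5); s=lambda u,v:(330+(u-400)/5,165+(v-300)/5)
fly=tri([ray(T,g(746,110)),ray(S,s(484,428))]);print("fly",fly,"onz.27",onz(T,g(746,110),.27),onz(S,s(484,428),.27))
a=onz(T,g(435,250),.012);b=onz(T,g(645,285),.012);print("plate",a,b,np.linalg.norm(a-b)); y=a-b;print("vise yaw",np.arctan2(-y[0],y[1]))
x=np.array([np.cos(q:=np.arctan2(-y[0],y[1])),np.sin(q),0]);pc=(a+b)/2+.05*x;print("fly from plate",pc-.13*np.array([-x[1],x[0],0]))
pts=[((45,515),(-.105,.035,.03)),((62,422),(-.055,.035,.03)),((197,452),(-.055,-.035,.03)),((183,540),(-.105,-.035,.03)),((135,48),(.155,.035,.01))]
W=np.array([onz(T,f(*p),m[2])[:2] for p,m in pts]);M=np.array([m[:2] for _,m in pts])
w=W-W.mean(0);m=M-M.mean(0);yaw=np.arctan2((m[:,0]*w[:,1]-m[:,1]*w[:,0]).sum(),(m*w).sum());R=np.array([[np.cos(yaw),-np.sin(yaw)],[np.sin(yaw),np.cos(yaw)]])
o=W.mean(0)-R@M.mean(0);print("stand",o,yaw);print((W-o)@R-M)
for p in((181,142),(127,430)):print("bar",(onz(T,f(*p),.014)[:2]-o)@R)
for p in((132,275),(222,287),(207,395),(115,378)):print("handle",(onz(T,f(*p),.096)[:2]-o)@R)
for n,p,z in(("jar",(342,149),.169),("spool",(399,161),.04),("box",(147,260),.033)):print(n,onz(T,p,z))
E
```

```text
fly [0.737  0.1925 0.2678] onz.27 [0.7357 0.1916 0.27  ] [0.7386 0.1916 0.27  ]
plate [0.724  0.3842 0.012 ] [0.7015 0.268  0.012 ] 0.11836342093797166
vise yaw -0.19107873777387727
fly from plate [0.7372 0.189  0.012 ]
stand [ 0.4696 -0.2173] -0.252182876047424
[[-0.0007  0.0017]
 [-0.0008  0.0026]
 [-0.0001 -0.0008]
 [ 0.003  -0.0023]
 [-0.0015 -0.0011]]
bar [0.1076 0.0001]
bar [-0.052  -0.0015]
handle [0.0244 0.0336]
handle [ 0.0287 -0.0122]
handle [-0.0263 -0.0151]
handle [-0.0284  0.0319]
jar [ 0.7624 -0.04    0.169 ]
spool [ 0.7572 -0.2137  0.04  ]
box [0.5057 0.4729 0.033 ]
```

Run:
```python
from workcell import manip
import cv2,numpy as np,pickle
c=manip.camera("wrist");print({k:np.round(v,4).tolist() for k,v in c.items() if k!="image"})
```

```text
{'K': [[325.1923, 0.0, 284.7198], [0.0, 325.1923, 209.9851], [0.0, 0.0, 1.0]], 'mount': [[0.0001, -0.9657, -0.2595, 0.0653], [1.0, -0.0, 0.0004, -0.0005], [-0.0004, -0.2595, 0.9657, -0.1417], [0.0, 0.0, 0.0, 1.0]]}
```

Call:
step_arm --pt "0 20 30 10 0 0 -0.13" --pt "0 50 75 15 0 0 -0.26" --pt "0 80 120 15 0 0 -0.39" --pt "0 110 170 15 0 0 -0.52" --pt "0 140 215 15 0 0 -0.66" --pt "0 165 260 10 0 0 -0.66" --pt "0 195 305 5 0 0 -0.66" --pt "0 222 356 0 0 0 -0.66" --pt "0 222 356 -20 0 0 -0.66" --pt "0 222 356 -20 0 0 -0.66"

```text
clock: 1.15
position: [0.4711, -0.2115, 0.2088]
ee_rot: [0.993, -0.122, -0.002, -0.001]
ft_force: [-1.8, -0.5, 0.2]
grip_width: 0.998
grasp_force: 0.0
```

Call:
step_arm --pt "0 0 0 -40 0 0 -0.005" --pt "0 0 0 -80 0 0 -0.005" --pt "0 0 0 -120 0 0 -0.005" --pt "0 0 0 -145 0 0 -0.005" --pt "0 0 0 -152 0 0 -0.005" --pt "0 0 0 -152 0 0 -0.005" --pt "0.4 0 0 -152 0 0 -0.005" --pt "0.7 0 0 -152 0 0 -0.005" --pt "0.9 0 0 -152 0 0 -0.005" --pt "1 0 0 -152 0 0 -0.005" --grip_force 80

```text
clock: 2.15
position: [0.4704, -0.2179, 0.0603]
ee_rot: [0.992, -0.128, 0.001, 0.0]
ft_force: [-13.2, 7.0, 18.2]
grip_width: 0.34
grasp_force: 77.6
```

Call:
step_arm --pt "1 0 0 0 0 0 0" --pt "1 0 0 0 0 0 0"

```text
clock: 2.35
position: [0.4705, -0.2179, 0.0603]
ee_rot: [0.992, -0.128, 0.001, 0.0]
ft_force: [-1.4, 1.5, 7.4]
grip_width: 0.341
grasp_force: 80.8
```

Run:
```python
from workcell import manip
import cv2,numpy as np,pickle
o=manip.get_obs();print({k:np.round(v,4).tolist() for k,v in o.items()})
d={"o":o}
for n in("scene","top"): d[n]=manip.camera(n)
pickle.dump(d,open("c1.pkl","wb"))
t=d["top"]["image"];s=d["scene"]["image"]
out=np.zeros((600,800,3),np.uint8)
out[:600,:400]=cv2.resize(t[180:330,370:470],(400,600));out[:600,400:]=cv2.resize(s[230:380,120:220],(400,600))
cv2.imwrite("pics/g1.png",out)
```

```text
{'clock': 2.35, 'joint_pos': [0.6131, 0.2871, -0.3016, 1.9142, 0.1037, 0.9537, -1.5647], 'joint_velocities': [-0.0008, 0.0001, -0.0001, -0.0022, -0.0013, -0.0019, 0.0004], 'tau': [0.2791, -48.5342, -1.9342, -30.8496, 0.1773, -0.5605, 0.0366], 'position': [0.4705, -0.2179, 0.0603], 'ee_rot': [0.9918, -0.1282, 0.0007, 0.0003], 'ft_force': [-1.4358, 1.4563, 7.4475], 'torque': [0.1623, 0.3439, -0.0041], 'grasp_force': 80.7776, 'grip_width': 0.3409}
```

View pics/g1.png

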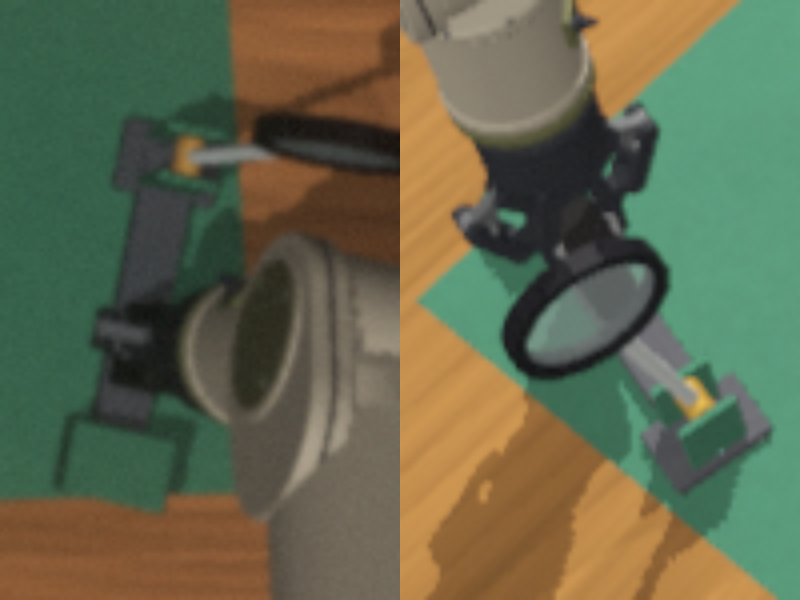

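The left (top view) panel shows the fingers on the handle and the lens blob to its right, leaning to −y. The right (scene view) panel shows the lens ring as a clean dark ellipse with a light interior at crop (585,310). I'll build an estimator from it.

```bash
cat >> h.py <<'E'
from scipy.spatial.transform import Rotation as Ro
from scipy.optimize import minimize_scalar
FLIP=Ro.from_rotvec([np.pi,0,0])
def base(o):  # stand rotation (world) and origin from TCP
    R=Ro.from_quat(o["ee_rot"])*FLIP.inv(); return R,np.array(o["position"])+R.apply([-.001,0,-.0603])
def lensc(R,p,th):  # th: absolute lean; q=th-roll
    ro=roll(R); q=th-ro
    return p+R.apply([.13,0,.05])+R.apply(Ro.from_rotvec([q,0,0]).apply([0,0,.17]))
def roll(R): # roll about base x: z-axis component toward -y'
    z=R.apply([0,0,1]);x=R.apply([1,0,0]);x[2]=0;x/=np.linalg.norm(x);return np.arctan2(-z@np.cross([0,0,1],x),z[2])
def find(c,name,R,p,T=45):
    im=cv2.GaussianBlur(cv2.resize(c["image"],None,fx=4,fy=4,interpolation=cv2.INTER_CUBIC),(5,5),0)
    m=(im.max(2)<T).astype(np.uint8)*255
    e=proj(c,[lensc(R,p,t) for t in np.linspace(-.3,.3,7)])
    cs,h=cv2.findContours(m,cv2.RETR_CCOMP,cv2.CHAIN_APPROX_NONE);out=[]
    for k,hh in zip(cs,h[0]):
        if name=="scene" and hh[3]<0 or name=="top" and hh[3]>=0 or len(k)<20: continue
        a=cv2.contourArea(k)/16
        if a<60: continue
        k=cv2.convexHull(k)
        if len(k)<5: continue
        el=cv2.fitEllipse(k);u=(np.array(el[0])-1.5)/4
        dd=np.linalg.norm(e-u,axis=1).min()
        if dd<8: out.append((dd,u,np.array(el[1])/4,a))
    return sorted(out,key=lambda x:x[0])
def theta(c,R,p,u):
    f=lambda t:((proj(c,[lensc(R,p,t)])[0]-u)**2).sum()
    r=minimize_scalar(f,bounds=(-.6,.6),method="bounded");return r.x,r.fun**.5
E
python3 - <<'E'
from h import *
np.set_printoptions(precision=3,suppress=True)
d=pickle.load(open("c1.pkl","rb"));R,p=base(d["o"]);print(roll(R),p,R.as_rotvec())
for n in("scene","top"):
    for T in(30,40,50,60):
        for r in find(d[n],n,R,p,T)[:2]: print(n,T,r,theta(d[n],R,p,r[1]))
E
```

```text
-0.00037863785670078104 [ 0.47  -0.218  0.   ] [-0.001 -0.001 -0.257]
scene 40 (np.float64(2.991568965666116), array([167.102, 308.142]), array([18.92 , 38.837]), 561.84375) (np.float64(0.2308334855477519), np.float64(1.6759697085569303))
scene 50 (np.float64(3.004856026821164), array([167.069, 308.145]), array([18.261, 38.337]), 537.0) (np.float64(0.2311823944030114), np.float64(1.6577500836322159))
scene 60 (np.float64(2.9712541351376216), array([167.075, 308.112]), array([17.802, 37.762]), 515.9375) (np.float64(0.23085814701840537), np.float64(1.6359678454786986))
top 30 (np.float64(3.677100836421462), array([443.477, 212.763]), array([ 7.676, 22.083]), 64.3125) (np.float64(0.0483113867625697), np.float64(0.8285952124449233))
top 40 (np.float64(1.5365150499900768), array([455.094, 215.641]), array([11.298, 49.118]), 250.0) (np.float64(0.21759086424638704), np.float64(0.972407070949752))
top 50 (np.float64(1.5336476259089165), array([455.066, 215.587]), array([12.594, 48.679]), 433.40625) (np.float64(0.21697673197273518), np.float64(1.0164369795017538))
top 60 (np.float64(1.551682812739046), array([455.117, 215.656]), array([13.233, 49.714]), 468.40625) (np.float64(0.21798313016426105), np.float64(0.963855571477257))
```

```bash
cat > ctl.py <<'E'
import sys,json,os
from h import *
from workcell import manip
from scipy.optimize import least_squares
from scipy.interpolate import CubicSpline
I,MG,K,C,ML,H=.005,.279,.235,.025,.0284,.005
B={"scene":.011,"top":-.003}
def sim(x,t_end,phi,acc):
    th,w,d=x;out=[];t=0
    for _ in range(int(round(t_end/H))):
        f=phi(t);fd=(phi(t+H)-f)/H
        w+=H*(MG*np.sin(th)-K*(th-f)-C*(w-fd)+ML*acc(t)+d)/I;th+=H*w;t+=H
        q=th-phi(t)
        if abs(q)>.22: th=phi(t)+np.sign(q)*.22; w=fd if (w-fd)*q>0 else w
        out.append((th,w))
    return np.array(out),np.array([th,w,d])
def cov(P,t):
    A=np.array([[0,1,0],[(MG-K)/I,-C/I,1/I],[0,0,0]])
    for _ in range(int(round(t/.01))):
        F=np.eye(3)+A*.01;P=F@P@F.T+np.diag([0,.15**2,.001**2])*.01
    return P
def fns(s,rows_phi,acc):
    n=len(rows_phi)-1;tk=np.arange(n+1)*.1
    return lambda t:np.interp(t,tk,rows_phi),lambda t:np.interp(t,tk,acc)
S=json.load(open("st.json")) if os.path.exists("st.json") else dict(x=[.22,0,0],P=[[1e-5,0,0],[0,1e-4,0],[0,0,4e-6]],pl=[0.]*7,ac=[0.]*7,yaw=-.257)
x=np.array(S["x"]);P=np.array(S["P"])
ph,ac=fns(S,S["pl"],S["ac"]);T=(len(S["pl"])-1)*.1
_,x=sim(x,T,ph,ac);P=cov(P,T);ph0=S["pl"][-1];xp=x.copy()
z0=lambda t:0.
msg=[]
for n in("scene","top"):
    o=manip.get_obs();R,p=base(o);c=manip.camera(n);r=find(c,n,R,p)
    if r:
        th,e=theta(c,R,p,r[0][1]);th-=B[n];msg.append(f"{n} {th:.3f} e{e:.1f}")
        if e<4 and abs(th-x[0])<.2:
            k=P[:,0]/(P[0,0]+.006**2);x=x+k*(th-x[0]);P=P-np.outer(k,P[0])
    else: msg.append(n+" none")
    _,x=sim(x,.05,lambda t:ph0,z0);P=cov(P,.05)
    if np.abs(x[0]-ph0)>.22: x[0]=ph0+np.sign(x[0]-ph0)*.22
xv=np.array([np.cos(-.19),np.sin(-.19),0]);L=lensc(R,p,x[0])-np.array([.737,.191,.27])
print("clk %.2f"%manip.get_obs()["clock"],msg,"pred",xp.round(3),"est",x.round(4),"roll cmd %.3f meas %.3f"%(ph0,roll(R)),"TCP",np.round(o["position"],4),"yaw %.3f"%R.as_euler("ZYX")[0],
 "lens in fly",np.round([L@xv,L@[-xv[1],xv[0],0],L[2]],4),"f",np.round(o["grasp_force"],0))
n=int(sys.argv[1]);dx,dy,dz,dyaw=[float(a) for a in (sys.argv[2:6] or [0]*4)]
th_ref=0.
s=np.arange(n+1)/n;s=10*s**3-15*s**4+6*s**5
yaw=S["yaw"]+dyaw*s;lat=np.array([-np.sin(S["yaw"]),np.cos(S["yaw"])])@np.array([dx,dy])*.001*s+.13*dyaw*s
N=n+8;full=np.concatenate([lat,np.full(8,lat[-1])])
acc=CubicSpline(np.arange(N+1)*.1,full,bc_type="clamped")(np.arange(N+1)*.1,2)
def res(u):
    pl=np.r_[ph0,u];f,a=fns(S,pl,acc);tr,_=sim(x,N*.1,f,a);th=tr[9::10,0]
    return np.r_[th/.05,(tr[-1,0]+tr[-1,1]/6.4)/.01,np.diff(pl)/.04,np.diff(pl,2)/.05,u/.3]
u=least_squares(res,np.full(N,ph0),bounds=(-.35,.35),max_nfev=30).x
pl=np.r_[ph0,np.round(u[:n],3)]
f,a=fns(S,pl,acc[:n+1]);tr,xe=sim(x,n*.1,f,a);print("phi",pl,"th",tr[19::20,0].round(3))
R0=Ro.from_euler("ZYX",[S["yaw"],0,ph0]);rows=[]
for i in range(1,n+1):
    v=(Ro.from_euler("ZYX",[yaw[i],0,pl[i]])*R0.inv()).as_rotvec()
    rows.append([1]+[int(round(q*s[i])) for q in(dx,dy,dz)]+[round(float(q),3) for q in v])
print(json.dumps(rows))
json.dump(dict(x=x.tolist(),P=P.tolist(),pl=pl.tolist(),ac=acc[:n+1].tolist(),yaw=float(yaw[-1])),open("st.json","w"))
E
ls
```

```text
c0.pkl
c1.pkl
ctl.py
h.py
pics
```

Call:
step_arm --pt "1 0 0 6 0 0 0" --pt "1 0 0 18 0 0 0" --pt "1 0 0 32 0 0 0" --pt "1 0 0 44 0 0 0" --pt "1 0 0 50 0 0 0" --pt "1 0 0 50 0 0 0"

```text
clock: 3.05
position: [0.4705, -0.2181, 0.1106]
ee_rot: [0.992, -0.128, 0.001, 0.0]
ft_force: [-0.7, 0.1, -7.8]
grip_width: 0.343
grasp_force: 79.7
```

```bash
time python3 ctl.py 8
```

```text
clk 3.15 ['scene 0.219 e1.7', 'top 0.222 e1.1'] pred [0.22 0.   0.  ] est [0.22 0.   0.  ] roll cmd 0.000 meas -0.000 TCP [ 0.47   -0.2179  0.1097] yaw -0.257 lens in fly [-0.0588 -0.4976 -0.0046] f 80.0
phi [ 0.    -0.083 -0.06  -0.017  0.011  0.02   0.017  0.009  0.003] th [ 0.136  0.059  0.011 -0.011 -0.014 -0.009 -0.004  0.   ]
[[1, 0, 0, 0, -0.08, 0.021, -0.0], [1, 0, 0, 0, -0.058, 0.015, 0.0], [1, 0, 0, 0, -0.016, 0.004, 0.0], [1, 0, 0, 0, 0.011, -0.003, -0.0], [1, 0, 0, 0, 0.019, -0.005, 0.0], [1, 0, 0, 0, 0.016, -0.004, 0.0], [1, 0, 0, 0, 0.009, -0.002, 0.0], [1, 0, 0, 0, 0.003, -0.001, 0.0]]
real	0m5.415s
user	0m1.607s
sys	0m0.192s
```

Call:
step_arm --pt "1 0 0 0 -0.041 0.011 0.0" --pt "1 0 0 0 -0.055 0.014 0.0" --pt "1 0 0 0 -0.053 0.014 0.0" --pt "1 0 0 0 -0.044 0.011 0.0" --pt "1 0 0 0 -0.032 0.008 0.0"

```text
clock: 3.75
position: [0.4698, -0.2179, 0.1093]
ee_rot: [0.992, -0.128, -0.002, 0.016]
ft_force: [-0.3, -0.3, -6.9]
grip_width: 0.342
grasp_force: 80.2
```

```bash
python3 -c "
import json;s=json.load(open('st.json'));s['pl']=s['pl'][:6];s['ac']=s['ac'][:6];json.dump(s,open('st.json','w'))"
RW=.015 python3 ctl.py 5
```

```text
clk 3.85 ['scene -0.009 e1.6', 'top -0.033 e0.7'] pred [ 0.041 -0.243 -0.   ] est [-0.049  -0.3926 -0.0014] roll cmd -0.033 meas -0.031 TCP [ 0.4696 -0.2185  0.1093] yaw -0.258 lens in fly [-0.056  -0.4534 -0.0012] f 80.0
phi [-0.033  0.014  0.041  0.05   0.046  0.037] th [-0.076 -0.081 -0.071 -0.053 -0.034]
[[1, 0, 0, 0, 0.045, -0.012, 0.0], [1, 0, 0, 0, 0.072, -0.019, 0.0], [1, 0, 0, 0, 0.08, -0.021, 0.0], [1, 0, 0, 0, 0.076, -0.02, 0.0], [1, 0, 0, 0, 0.068, -0.018, 0.0]]
```

Call:
step_arm --pt "1 0 0 0 0.045 -0.012 0.0" --pt "1 0 0 0 0.072 -0.019 0.0" --pt "1 0 0 0 0.08 -0.021 0.0" --pt "1 0 0 0 0.076 -0.02 0.0" --pt "1 0 0 0 0.068 -0.018 0.0"

```text
clock: 4.35
position: [0.4699, -0.2178, 0.1093]
ee_rot: [0.992, -0.128, 0.003, -0.018]
ft_force: [0.3, 0.6, -7.6]
grip_width: 0.341
grasp_force: 80.3
```

```bash
RW=.02 python3 ctl.py 5
```

```text
clk 4.45 ['scene 0.042 e1.6', 'top 0.055 e0.9'] pred [-0.034  0.183 -0.001] est [7.490e-02 3.893e-01 2.000e-04] roll cmd 0.037 meas 0.036 TCP [ 0.4701 -0.2173  0.1094] yaw -0.256 lens in fly [-0.0572 -0.4722 -0.0013] f 80.0
phi [ 0.037 -0.024 -0.055 -0.059 -0.047 -0.03 ] th [0.098 0.094 0.073 0.047 0.023]
[[1, 0, 0, 0, -0.059, 0.016, -0.0], [1, 0, 0, 0, -0.089, 0.023, 0.0], [1, 0, 0, 0, -0.093, 0.024, 0.0], [1, 0, 0, 0, -0.081, 0.021, -0.0], [1, 0, 0, 0, -0.065, 0.017, -0.0]]
```

```bash
cat > fit.py <<'E'
import numpy as np
from scipy.optimize import least_squares
k=[(3.25,0),(3.35,-.042),(3.45,-.057),(3.55,-.055),(3.65,-.045),(3.75,-.033),(3.85,-.033),(3.95,.014),(4.05,.041),(4.15,.05),(4.25,.046),(4.35,.037),(4.45,.037)]
m=[(3.75,-.009),(3.80,-.033),(4.35,.042),(4.40,.055)]
tk,pk=np.array(k).T;H=.005
def sim(I,MG,K,C,d,e=0,lag=0.):
    th,w=.22,0;t=3.25;o={}
    while t<4.46:
        o[round(t,3)]=th
        f=np.interp(t-lag,tk,pk);g=np.interp(t+H-lag,tk,pk);fd=(g-f)/H
        w+=H*(MG*np.sin(th)-K*(th-f)-C*(w-fd)+d)/I;th+=H*w;t+=H
        if th-g>.22: th=g+.22;w=fd-e*(w-fd) if w>fd else w
    return o
def run(p,e,lag): 
    o=sim(*p,e,lag);return [o[round(t,3)] for t,_ in m]
N=np.array([.005,.279,.235,.025,0.])
for e in(0,.5,.9):
  for lag in(0,.03):
    print(e,lag,"nom",np.round(run(N,e,lag),3))
    r=least_squares(lambda s:np.r_[(np.array(run(np.r_[N[:4]*np.exp(s[:4]),s[4]],e,lag))-[v for _,v in m])/.005,s[:4]/[.1,.05,.1,.3],s[4]/.003],np.zeros(5))
    print("  fit",np.exp(r.x[:4]).round(2),r.x[4].round(4),r.cost.round(2),np.round(run(np.r_[N[:4]*np.exp(r.x[:4]),r.x[4]],e,lag),3))
E
python3 fit.py
```

```text
0 0 nom [0.041 0.029 0.13  0.154]
  fit [0.98 0.98 1.11 1.06] 0.0001 1.3 [-0.012 -0.03   0.039  0.057]
0 0.03 nom [0.049 0.036 0.117 0.14 ]
  fit [0.97 0.97 1.15 1.11] 0.0006 1.98 [-0.011 -0.03   0.039  0.058]
0.5 0 nom [ 0.007 -0.008  0.051  0.069]
  fit [0.99 0.99 1.06 1.08] 0.0004 1.1 [-0.013 -0.029  0.039  0.057]
0.5 0.03 nom [0.017 0.002 0.042 0.059]
  fit [0.98 0.98 1.09 1.12] 0.0009 1.59 [-0.012 -0.029  0.039  0.057]
0.9 0 nom [-0.033 -0.051 -0.043 -0.032]
  fit [0.99 1.   1.01 1.1 ] 0.0006 1.22 [-0.014 -0.028  0.04   0.057]
0.9 0.03 nom [-0.022 -0.04  -0.049 -0.038]
  fit [0.98 0.99 1.05 1.14] 0.0012 1.51 [-0.013 -0.028  0.039  0.057]
```

Call:
step_arm --pt "1 0 0 0 -0.059 0.016 0.0" --pt "1 0 0 0 -0.089 0.023 0.0" --pt "1 0 0 0 -0.093 0.024 0.0" --pt "1 0 0 0 -0.081 0.021 0.0" --pt "1 0 0 0 -0.065 0.017 0.0"

```text
clock: 4.95
position: [0.4699, -0.2178, 0.1094]
ee_rot: [0.992, -0.128, -0.001, 0.014]
ft_force: [0.2, -0.6, -7.2]
grip_width: 0.338
grasp_force: 80.7
```

```bash
sed -i 's/=.005,.279,.235,.025/=.005,.277,.24,.026/' ctl.py; RW=.02 python3 ctl.py 5
```

```text
clk 5.05 ['scene 0.005 e1.7', 'top -0.015 e0.7'] pred [ 0.01  -0.231  0.   ] est [-2.55e-02 -2.76e-01 -1.00e-04] roll cmd -0.030 meas -0.027 TCP [ 0.4696 -0.2187  0.1093] yaw -0.259 lens in fly [-0.0564 -0.4576 -0.0009] f 81.0
phi [-0.03   0.004  0.023  0.028  0.023  0.016] th [-0.044 -0.046 -0.038 -0.025 -0.013]
[[1, 0, 0, 0, 0.033, -0.009, 0.0], [1, 0, 0, 0, 0.051, -0.013, 0.0], [1, 0, 0, 0, 0.056, -0.015, 0.0], [1, 0, 0, 0, 0.051, -0.013, 0.0], [1, 0, 0, 0, 0.044, -0.012, -0.0]]
```

Call:
step_arm --pt "1 0 0 0 0.033 -0.009 0.0" --pt "1 0 0 0 0.051 -0.013 0.0" --pt "1 0 0 0 0.056 -0.015 0.0" --pt "1 0 0 0 0.051 -0.013 0.0" --pt "1 0 0 0 0.044 -0.012 0.0"

```text
clock: 5.55
position: [0.4699, -0.2177, 0.1093]
ee_rot: [0.992, -0.128, 0.001, -0.007]
ft_force: [-0.6, -0.0, -7.2]
grip_width: 0.34
grasp_force: 80.7
```

```bash
sed -i 's|,u/.3\]|,u/.3,(u[n]-u[n-1])/.0005]|' ctl.py; RW=.02 python3 ctl.py 7
```

```text
clk 5.65 ['scene 0.023 e1.7', 'top 0.025 e0.7'] pred [-0.013  0.107 -0.   ] est [0.0365 0.1857 0.0006] roll cmd 0.016 meas 0.015 TCP [ 0.47   -0.2173  0.1093] yaw -0.257 lens in fly [-0.0569 -0.466  -0.0009] f 81.0
phi [ 0.016 -0.013 -0.027 -0.029 -0.023 -0.015 -0.007 -0.002] th [ 0.047  0.045  0.034  0.021  0.01   0.003 -0.   ]
[[1, 0, 0, 0, -0.028, 0.007, 0.0], [1, 0, 0, 0, -0.042, 0.011, 0.0], [1, 0, 0, 0, -0.044, 0.011, 0.0], [1, 0, 0, 0, -0.038, 0.01, 0.0], [1, 0, 0, 0, -0.03, 0.008, 0.0], [1, 0, 0, 0, -0.022, 0.006, 0.0], [1, 0, 0, 0, -0.017, 0.005, 0.0]]
```

Call:
step_arm --pt "1 0 0 0 -0.028 0.007 0.0" --pt "1 0 0 0 -0.042 0.011 0.0" --pt "1 0 0 0 -0.044 0.011 0.0" --pt "1 0 0 0 -0.038 0.01 0.0" --pt "1 0 0 0 -0.03 0.008 0.0" --pt "1 0 0 0 -0.022 0.006 0.0" --pt "1 0 0 0 -0.017 0.005 0.0"

```text
clock: 6.35
position: [0.4697, -0.2182, 0.1093]
ee_rot: [0.992, -0.129, 0.0, 0.001]
ft_force: [-0.2, -0.0, -6.0]
grip_width: 0.343
grasp_force: 80.7
```

```bash
RW=.02 python3 ctl.py 7
```

```text
clk 6.45 ['scene -0.018 e1.6', 'top -0.021 e0.8'] pred [-0.    -0.016  0.001] est [-0.023  -0.0449  0.0003] roll cmd -0.002 meas -0.001 TCP [ 0.4697 -0.2183  0.1093] yaw -0.258 lens in fly [-0.0563 -0.4573 -0.001 ] f 81.0
phi [-0.002  0.008  0.012  0.011  0.008  0.004  0.    -0.002] th [-0.024 -0.021 -0.015 -0.008 -0.003  0.     0.001]
[[1, 0, 0, 0, 0.01, -0.003, 0.0], [1, 0, 0, 0, 0.014, -0.004, 0.0], [1, 0, 0, 0, 0.013, -0.003, 0.0], [1, 0, 0, 0, 0.01, -0.003, 0.0], [1, 0, 0, 0, 0.006, -0.002, 0.0], [1, 0, 0, 0, 0.002, -0.001, 0.0], [1, 0, 0, 0, 0.0, 0.0, 0.0]]
```

Call:
step_arm --pt "1 0 0 0 0.01 -0.003 0.0" --pt "1 0 0 0 0.014 -0.004 0.0" --pt "1 0 0 0 0.013 -0.003 0.0" --pt "1 0 0 0 0.01 -0.003 0.0" --pt "1 0 0 0 0.006 -0.002 0.0" --pt "1 0 0 0 0.002 -0.001 0.0" --pt "1 0 0 0 0.0 0.0 0.0"

```text
clock: 7.15
position: [0.4699, -0.2176, 0.1094]
ee_rot: [0.992, -0.128, 0.0, 0.001]
ft_force: [-0.4, -0.3, -7.1]
grip_width: 0.343
grasp_force: 80.7
```

```bash
RW=.02 python3 ctl.py 10 6 50 0 .01
```

```text
clk 7.25 ['scene 0.018 e1.7', 'top 0.013 e0.7'] pred [0.001 0.004 0.   ] est [0.0173 0.0209 0.0004] roll cmd -0.002 meas -0.002 TCP [ 0.47   -0.2176  0.1094] yaw -0.257 lens in fly [-0.0566 -0.4632 -0.0009] f 81.0
phi [-0.002 -0.021 -0.032 -0.033 -0.027 -0.016 -0.005  0.005  0.012  0.014
  0.014] th [ 0.016  0.013  0.011  0.012  0.014  0.015  0.013  0.007 -0.002 -0.011]
[[1, 0, 0, 0, -0.018, 0.005, 0.0], [1, 0, 3, 0, -0.029, 0.008, 0.001], [1, 1, 8, 0, -0.03, 0.008, 0.002], [1, 2, 16, 0, -0.024, 0.006, 0.003], [1, 3, 25, 0, -0.014, 0.004, 0.005], [1, 4, 34, 0, -0.003, 0.001, 0.007], [1, 5, 42, 0, 0.007, -0.002, 0.008], [1, 6, 47, 0, 0.014, -0.003, 0.009], [1, 6, 50, 0, 0.015, -0.004, 0.01], [1, 6, 50, 0, 0.015, -0.004, 0.01]]
```

Call:
step_arm --pt "1 0 0 0 -0.018 0.005 0.0" --pt "1 0 3 0 -0.029 0.008 0.001" --pt "1 1 8 0 -0.03 0.008 0.002" --pt "1 2 16 0 -0.024 0.006 0.003" --pt "1 3 25 0 -0.014 0.004 0.005" --pt "1 4 34 0 -0.003 0.001 0.007" --pt "1 5 42 0 0.007 -0.002 0.008" --pt "1 6 47 0 0.014 -0.003 0.009" --pt "1 6 50 0 0.015 -0.004 0.01" --pt "1 6 50 0 0.015 -0.004 0.01"

```text
clock: 8.25
position: [0.4759, -0.1675, 0.1094]
ee_rot: [0.992, -0.123, 0.001, -0.007]
ft_force: [0.1, -1.0, -6.4]
grip_width: 0.34
grasp_force: 80.6
```

```bash
RW=.02 python3 ctl.py 8 4 30 0 .006
```

```text
clk 8.35 ['scene -0.012 e1.5', 'top -0.019 e0.9'] pred [-0.011 -0.055  0.   ] est [-0.0166  0.0073  0.0003] roll cmd 0.014 meas 0.013 TCP [ 0.4758 -0.1678  0.1094] yaw -0.247 lens in fly [-0.0598 -0.4061 -0.0009] f 81.0
phi [ 0.014  0.001 -0.008 -0.011 -0.009 -0.004  0.002  0.007  0.009] th [-0.015 -0.008  0.003  0.013  0.018  0.016  0.008 -0.002]
[[1, 0, 0, 0, -0.013, 0.003, 0.0], [1, 0, 3, 0, -0.021, 0.005, 0.001], [1, 1, 8, 0, -0.024, 0.006, 0.002], [1, 2, 15, 0, -0.022, 0.006, 0.003], [1, 3, 22, 0, -0.017, 0.004, 0.004], [1, 4, 27, 0, -0.012, 0.003, 0.005], [1, 4, 30, 0, -0.007, 0.002, 0.006], [1, 4, 30, 0, -0.005, 0.001, 0.006]]
```

Call:
step_arm --pt "1 0 0 0 -0.013 0.003 0.0" --pt "1 0 3 0 -0.021 0.005 0.001" --pt "1 1 8 0 -0.024 0.006 0.002" --pt "1 2 15 0 -0.022 0.006 0.003" --pt "1 3 22 0 -0.017 0.004 0.004" --pt "1 4 27 0 -0.012 0.003 0.005" --pt "1 4 30 0 -0.007 0.002 0.006" --pt "1 4 30 0 -0.005 0.001 0.006"

```text
clock: 9.15
position: [0.4799, -0.1374, 0.1093]
ee_rot: [0.993, -0.12, 0.001, -0.004]
ft_force: [0.2, -0.2, -7.3]
grip_width: 0.342
grasp_force: 80.7
```

```bash
RW=.02 python3 ctl.py 10 8 60 0 .009
```

```text
clk 9.25 ['scene 0.008 e1.5', 'top 0.001 e0.8'] pred [-0.002 -0.074  0.   ] est [0.0031 0.002  0.0004] roll cmd 0.009 meas 0.009 TCP [ 0.4798 -0.1379  0.1094] yaw -0.241 lens in fly [-0.0618 -0.3786 -0.0008] f 81.0
phi [ 0.009 -0.012 -0.026 -0.03  -0.026 -0.017 -0.005  0.006  0.014  0.017
  0.017] th [ 0.002  0.002  0.005  0.011  0.016  0.019  0.017  0.01  -0.001 -0.011]
[[1, 0, 1, 0, -0.02, 0.005, 0.0], [1, 0, 3, 0, -0.034, 0.008, 0.001], [1, 1, 10, 0, -0.038, 0.009, 0.001], [1, 3, 19, 0, -0.034, 0.008, 0.003], [1, 4, 30, 0, -0.025, 0.006, 0.004], [1, 5, 41, 0, -0.014, 0.003, 0.006], [1, 7, 50, 0, -0.003, 0.001, 0.008], [1, 8, 57, 0, 0.005, -0.001, 0.008], [1, 8, 59, 0, 0.008, -0.002, 0.009], [1, 8, 60, 0, 0.008, -0.002, 0.009]]
```

Call:
step_arm --pt "1 0 1 0 -0.02 0.005 0.0" --pt "1 0 3 0 -0.034 0.008 0.001" --pt "1 1 10 0 -0.038 0.009 0.001" --pt "1 3 19 0 -0.034 0.008 0.003" --pt "1 4 30 0 -0.025 0.006 0.004" --pt "1 5 41 0 -0.014 0.003 0.006" --pt "1 7 50 0 -0.003 0.001 0.008" --pt "1 8 57 0 0.005 -0.001 0.008" --pt "1 8 59 0 0.008 -0.002 0.009" --pt "1 8 60 0 0.008 -0.002 0.009"

```text
clock: 10.25
position: [0.4878, -0.0779, 0.1093]
ee_rot: [0.993, -0.116, 0.001, -0.008]
ft_force: [0.4, -0.1, -7.9]
grip_width: 0.341
grasp_force: 80.7
```

```bash
RW=.02 python3 ctl.py 10 9 70 0 .01
```

```text
clk 10.35 ['scene 0.001 e1.4', 'top 0.001 e0.7'] pred [-0.011 -0.067  0.   ] est [0.0016 0.0455 0.0005] roll cmd 0.017 meas 0.016 TCP [ 0.4878 -0.0779  0.1093] yaw -0.232 lens in fly [-0.0652 -0.3167 -0.0009] f 81.0
phi [ 0.017 -0.012 -0.031 -0.037 -0.033 -0.022 -0.007  0.006  0.016  0.02
  0.02 ] th [ 0.004  0.005  0.01   0.016  0.021  0.023  0.021  0.012 -0.001 -0.013]
[[1, 0, 1, 0, -0.028, 0.007, 0.0], [1, 1, 4, 0, -0.047, 0.011, 0.001], [1, 1, 11, 0, -0.053, 0.012, 0.002], [1, 3, 22, 0, -0.049, 0.011, 0.003], [1, 4, 35, 0, -0.038, 0.009, 0.005], [1, 6, 48, 0, -0.023, 0.005, 0.007], [1, 8, 59, 0, -0.011, 0.002, 0.008], [1, 8, 66, 0, -0.001, 0.0, 0.009], [1, 9, 69, 0, 0.003, -0.001, 0.01], [1, 9, 70, 0, 0.003, -0.001, 0.01]]
```

Call:
step_arm --pt "1 0 1 0 -0.028 0.007 0.0" --pt "1 1 4 0 -0.047 0.011 0.001" --pt "1 1 11 0 -0.053 0.012 0.002" --pt "1 3 22 0 -0.049 0.011 0.003" --pt "1 4 35 0 -0.038 0.009 0.005" --pt "1 6 48 0 -0.023 0.005 0.007" --pt "1 8 59 0 -0.011 0.002 0.008" --pt "1 8 66 0 -0.001 0.0 0.009" --pt "1 9 69 0 0.003 -0.001 0.01" --pt "1 9 70 0 0.003 -0.001 0.01"

```text
clock: 11.35
position: [0.4969, -0.0078, 0.1093]
ee_rot: [0.994, -0.111, 0.002, -0.01]
ft_force: [0.4, -0.3, -7.0]
grip_width: 0.343
grasp_force: 80.7
```

```bash
RW=.02 python3 ctl.py 10 10 80 0 .011
```

```text
clk 11.45 ['scene -0.018 e1.3', 'top -0.019 e0.3'] pred [-0.013 -0.074  0.001] est [-0.0196  0.0243  0.0005] roll cmd 0.020 meas 0.020 TCP [ 0.4969 -0.0079  0.1093] yaw -0.222 lens in fly [-0.0694 -0.2413 -0.0008] f 81.0
phi [ 0.02  -0.005 -0.024 -0.032 -0.03  -0.02  -0.006  0.008  0.018  0.022
  0.022] th [-0.018 -0.012 -0.002  0.01   0.02   0.025  0.023  0.014 -0.001 -0.015]
[[1, 0, 1, 0, -0.024, 0.006, 0.0], [1, 1, 5, 0, -0.043, 0.01, 0.001], [1, 2, 13, 0, -0.051, 0.011, 0.002], [1, 3, 25, 0, -0.049, 0.011, 0.003], [1, 5, 40, 0, -0.039, 0.009, 0.005], [1, 7, 55, 0, -0.025, 0.006, 0.008], [1, 8, 67, 0, -0.012, 0.003, 0.009], [1, 9, 75, 0, -0.002, 0.0, 0.01], [1, 10, 79, 0, 0.002, -0.0, 0.011], [1, 10, 80, 0, 0.002, -0.0, 0.011]]
```

Call:
step_arm --pt "1 0 1 0 -0.024 0.006 0.0" --pt "1 1 5 0 -0.043 0.01 0.001" --pt "1 2 13 0 -0.051 0.011 0.002" --pt "1 3 25 0 -0.049 0.011 0.003" --pt "1 5 40 0 -0.039 0.009 0.005" --pt "1 7 55 0 -0.025 0.006 0.008" --pt "1 8 67 0 -0.012 0.003 0.009" --pt "1 9 75 0 -0.002 0.0 0.01" --pt "1 10 79 0 0.002 0.0 0.011" --pt "1 10 80 0 0.002 0.0 0.011"

```text
clock: 12.45
position: [0.507, 0.0723, 0.1093]
ee_rot: [0.994, -0.105, 0.002, -0.011]
ft_force: [0.6, -0.4, -6.7]
grip_width: 0.338
grasp_force: 80.7
```

```bash
RW=.02 python3 ctl.py 10 10 80 0 .011
```

```text
clk 12.55 ['scene -0.021 e1.2', 'top -0.011 e0.4'] pred [-0.015 -0.093  0.   ] est [-0.0154  0.0429  0.0007] roll cmd 0.022 meas 0.022 TCP [0.5069 0.0721 0.1093] yaw -0.212 lens in fly [-0.0746 -0.1602 -0.0009] f 81.0
phi [ 0.022 -0.007 -0.027 -0.035 -0.033 -0.022 -0.008  0.007  0.017  0.022
  0.022] th [-0.012 -0.007  0.002  0.013  0.022  0.027  0.024  0.015  0.    -0.013]
[[1, 0, 1, 0, -0.028, 0.006, 0.0], [1, 1, 5, 0, -0.048, 0.01, 0.001], [1, 2, 13, 0, -0.056, 0.012, 0.002], [1, 3, 25, 0, -0.054, 0.011, 0.003], [1, 5, 40, 0, -0.043, 0.009, 0.005], [1, 7, 55, 0, -0.029, 0.006, 0.008], [1, 8, 67, 0, -0.015, 0.003, 0.009], [1, 9, 75, 0, -0.005, 0.001, 0.01], [1, 10, 79, 0, -0.0, 0.0, 0.011], [1, 10, 80, 0, 0.0, 0.0, 0.011]]
```

Call:
step_arm --pt "1 0 1 0 -0.028 0.006 0.0" --pt "1 1 5 0 -0.048 0.01 0.001" --pt "1 2 13 0 -0.056 0.012 0.002" --pt "1 3 25 0 -0.054 0.011 0.003" --pt "1 5 40 0 -0.043 0.009 0.005" --pt "1 7 55 0 -0.029 0.006 0.008" --pt "1 8 67 0 -0.015 0.003 0.009" --pt "1 9 75 0 -0.005 0.001 0.01" --pt "1 10 79 0 0.0 0.0 0.011" --pt "1 10 80 0 0.0 0.0 0.011"

```text
clock: 13.55
position: [0.517, 0.1523, 0.1093]
ee_rot: [0.995, -0.1, 0.002, -0.011]
ft_force: [-1.2, -0.5, -7.3]
grip_width: 0.341
grasp_force: 80.7
```

```bash
RW=.02 python3 ctl.py 10 10 75 1 .011
```

```text
clk 13.65 ['scene none', 'top -0.046 e0.2'] pred [-0.013 -0.086  0.001] est [-0.0479 -0.0154  0.0003] roll cmd 0.022 meas 0.022 TCP [0.5169 0.1521 0.1093] yaw -0.200 lens in fly [-0.0798 -0.0728 -0.0011] f 81.0
phi [ 0.022  0.008 -0.006 -0.015 -0.017 -0.013 -0.003  0.007  0.016  0.02
  0.02 ] th [-0.047 -0.036 -0.019 -0.     0.015  0.024  0.024  0.016  0.001 -0.012]
[[1, 0, 1, 0, -0.014, 0.003, 0.0], [1, 1, 4, 0, -0.027, 0.006, 0.001], [1, 2, 12, 0, -0.036, 0.007, 0.002], [1, 3, 24, 0, -0.038, 0.008, 0.003], [1, 5, 38, 0, -0.034, 0.007, 0.005], [1, 7, 51, 1, -0.025, 0.005, 0.008], [1, 8, 63, 1, -0.015, 0.003, 0.009], [1, 9, 71, 1, -0.006, 0.001, 0.01], [1, 10, 74, 1, -0.002, 0.0, 0.011], [1, 10, 75, 1, -0.002, 0.0, 0.011]]
```

```bash
sed -i 's|;r=find(c,n,R,p)|;r=find(c,n,R,p);pickle.dump((o,c),open(n+"_last.pkl","wb"))|' ctl.py; echo ok
```

```text
ok
```

Call:
step_arm --pt "1 0 1 0 -0.014 0.003 0.0" --pt "1 1 4 0 -0.027 0.006 0.001" --pt "1 2 12 0 -0.036 0.007 0.002" --pt "1 3 24 0 -0.038 0.008 0.003" --pt "1 5 38 0 -0.034 0.007 0.005" --pt "1 7 51 1 -0.025 0.005 0.008" --pt "1 8 63 1 -0.015 0.003 0.009" --pt "1 9 71 1 -0.006 0.001 0.01" --pt "1 10 74 1 -0.002 0.0 0.011" --pt "1 10 75 1 -0.002 0.0 0.011"

```text
clock: 14.65
position: [0.527, 0.2271, 0.1103]
ee_rot: [0.995, -0.095, 0.002, -0.01]
ft_force: [0.3, 0.1, -7.5]
grip_width: 0.345
grasp_force: 80.7
```

```bash
RW=.02 python3 ctl.py 7 0 0 0 .0
python3 - <<'E'
from h import *
o,c=pickle.load(open("scene_last.pkl","rb"));o2,t=pickle.load(open("top_last.pkl","rb"))
R,p=base(o)
for T in(30,40,50,60,70):print(T,[(r[0].round(1),r[1].round(1),r[2].round(1),theta(c,R,p,r[1])) for r in find(c,"scene",R,p,T)[:3]])
print(proj(c,[lensc(R,p,0)]),proj(t,[lensc(R,p,0)]))
u=proj(c,[lensc(R,p,0)])[0].astype(int);v=proj(t,[lensc(R,p,0)])[0].astype(int)
k=lambda im,u:cv2.resize(im[u[1]-60:u[1]+60,u[0]-40:u[0]+40],(400,600),interpolation=cv2.INTER_CUBIC)
cv2.imwrite("pics/end.png",np.hstack([k(c["image"],u),k(t["image"],v)]))
E
```

```text
clk 14.75 ['scene none', 'top -0.051 e0.4'] pred [-0.012 -0.093  0.   ] est [-0.0539 -0.0409 -0.0001] roll cmd 0.020 meas 0.019 TCP [0.527  0.2269 0.1103] yaw -0.190 lens in fly [-0.0842  0.005  -0.0001] f 81.0
phi [ 0.02   0.03   0.031  0.025  0.016  0.008  0.002 -0.002] th [-0.052 -0.04  -0.026 -0.013 -0.004  0.001  0.003]
[[1, 0, 0, 0, 0.01, -0.002, -0.0], [1, 0, 0, 0, 0.011, -0.002, 0.0], [1, 0, 0, 0, 0.005, -0.001, 0.0], [1, 0, 0, 0, -0.004, 0.001, 0.0], [1, 0, 0, 0, -0.012, 0.002, 0.0], [1, 0, 0, 0, -0.018, 0.003, 0.0], [1, 0, 0, 0, -0.022, 0.004, 0.0]]
30 []
40 []
50 [(np.float64(2.3), array([324.8, 171.8]), array([15.1, 31.7]), (np.float64(-0.06167028875100315), np.float64(0.9453678170738938)))]
60 [(np.float64(2.3), array([324.7, 171.8]), array([14.7, 31.2]), (np.float64(-0.06196897021257554), np.float64(0.9119922227208979)))]
70 [(np.float64(2.3), array([324.7, 171.8]), array([14.3, 30.9]), (np.float64(-0.06104423397713057), np.float64(0.8653150303780351)))]
[[321.31615601 172.93902764]] [[239.56947751 188.80621988]]
```

View pics/end.png

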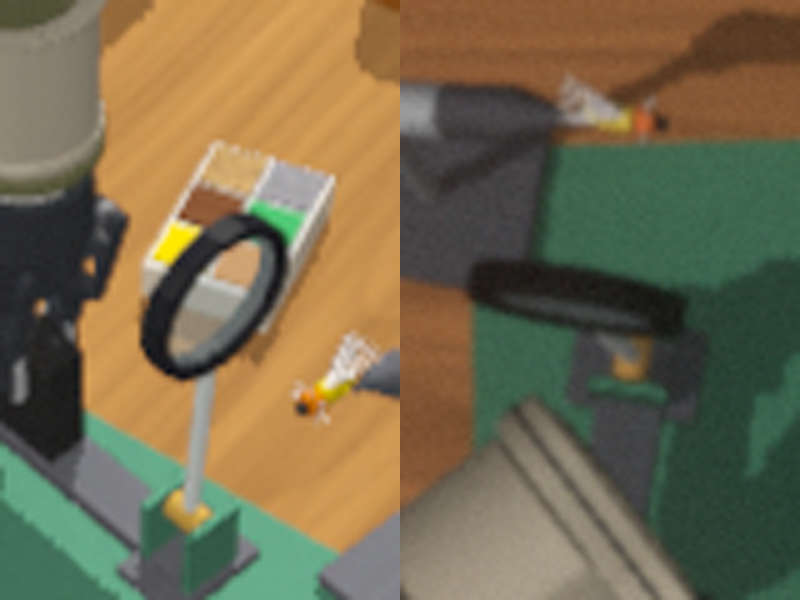

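The left panel shows the lens near upright in front of the fly, which is at crop (325,395). The right panel confirms the lens is centred about 80 mm short of the fly. The ring threshold needed raising for this background, so I've changed it.

Call:
step_arm --pt "1 0 0 0 0.01 -0.002 0.0" --pt "1 0 0 0 0.011 -0.002 0.0" --pt "1 0 0 0 0.005 -0.001 0.0" --pt "1 0 0 0 -0.004 0.001 0.0" --pt "1 0 0 0 -0.012 0.002 0.0" --pt "1 0 0 0 -0.018 0.003 0.0" --pt "1 0 0 0 -0.022 0.004 0.0"

```text
clock: 15.45
position: [0.5268, 0.2275, 0.1103]
ee_rot: [0.996, -0.094, 0.001, 0.002]
ft_force: [0.0, 0.6, -8.2]
grip_width: 0.338
grasp_force: 80.7
```

```bash
sed -i 's/T=45/T=58/' h.py; RW=.02 python3 ctl.py 8 2 2 0 0
```

```text
clk 15.55 ['scene -0.036 e0.9', 'top -0.083 e6.9'] pred [ 0.003  0.005 -0.   ] est [-0.0433 -0.0824 -0.0008] roll cmd -0.002 meas -0.003 TCP [0.5268 0.2275 0.1103] yaw -0.189 lens in fly [-0.0845  0.0037  0.    ] f 81.0
phi [-0.002  0.017  0.026  0.025  0.019  0.013  0.007  0.004  0.002] th [-0.046 -0.04  -0.028 -0.015 -0.006  0.001  0.003  0.003]
[[1, 0, 0, 0, 0.019, -0.004, 0.0], [1, 0, 0, 0, 0.028, -0.005, 0.0], [1, 1, 1, 0, 0.027, -0.005, 0.0], [1, 1, 1, 0, 0.021, -0.004, 0.0], [1, 1, 1, 0, 0.015, -0.003, 0.0], [1, 2, 2, 0, 0.009, -0.002, 0.0], [1, 2, 2, 0, 0.006, -0.001, -0.0], [1, 2, 2, 0, 0.004, -0.001, 0.0]]
```

Call:
step_arm --pt "1 0 0 0 0.019 -0.004 0.0" --pt "1 0 0 0 0.028 -0.005 0.0" --pt "1 1 1 0 0.027 -0.005 0.0" --pt "1 1 1 0 0.021 -0.004 0.0" --pt "1 1 1 0 0.015 -0.003 0.0" --pt "1 2 2 0 0.009 -0.002 0.0" --pt "1 2 2 0 0.006 -0.001 0.0" --pt "1 2 2 0 0.004 -0.001 0.0"

```text
clock: 16.35
position: [0.5289, 0.2295, 0.1103]
ee_rot: [0.996, -0.094, 0.001, -0.001]
ft_force: [-0.2, -0.2, -7.4]
grip_width: 0.339
grasp_force: 80.7
```

```bash
sed -i 's/r=find(c,n,R,p)/r=find(c,n,R,p,58 if n=="scene" else 45)/' ctl.py; RW=.02 python3 ctl.py 8
```

```text
clk 16.45 ['scene 0.054 e1.0', 'top 0.072 e0.2'] pred [ 0.003 -0.004 -0.001] est [0.0718 0.1185 0.0003] roll cmd 0.002 meas 0.001 TCP [0.5288 0.2295 0.1103] yaw -0.189 lens in fly [-0.0829 -0.0135 -0.0002] f 81.0
phi [ 0.002 -0.028 -0.04  -0.038 -0.028 -0.016 -0.007 -0.001  0.002] th [ 0.075  0.063  0.045  0.026  0.011  0.001 -0.004 -0.005]
[[1, 0, 0, 0, -0.029, 0.006, 0.0], [1, 0, 0, 0, -0.041, 0.008, 0.0], [1, 0, 0, 0, -0.039, 0.008, 0.0], [1, 0, 0, 0, -0.029, 0.006, 0.0], [1, 0, 0, 0, -0.018, 0.003, 0.0], [1, 0, 0, 0, -0.009, 0.002, 0.0], [1, 0, 0, 0, -0.003, 0.001, 0.0], [1, 0, 0, 0, 0.0, 0.0, 0.0]]
```

```bash
cat > fit2.py <<'E'
import numpy as np
from scipy.optimize import least_squares
A=[-.033,-.033,.014,.041,.05,.046,.037, .037,-.024,-.055,-.059,-.047,-.03, -.03,.004,.023,.028,.023,.016, .016,-.013,-.027,-.029,-.023,-.015,-.007,-.002, -.002,.008,.012,.011,.008,.004,0,-.002,-.002]
mA=[(0,-.009),(.05,-.033),(.6,.042),(.65,.055),(1.2,.005),(1.25,-.015),(1.8,.023),(1.85,.025),(2.6,-.018),(2.65,-.021),(3.4,.018),(3.45,.013)]
B=[.02,.02,.03,.031,.025,.016,.008,.002,-.002,-.002,.017,.026,.025,.019,.013,.007,.004,.002,.002]
mB=[(0,-.065),(.05,-.051),(.8,-.036),(1.7,.054),(1.75,.072)]
H=.005
def sim(p,x0,ph,ms,lag):
    I,MG,K,C,d=p;th,w=x0;o=[];tk=np.arange(len(ph))*.1;T=np.arange(0,tk[-1],H);f=np.interp(T-lag,tk,ph);g=np.gradient(f,H);tr=[]
    for a,b in zip(f,g):
        tr.append(th);w+=H*(MG*np.sin(th)-K*(th-a)-C*(w-b)+d)/I;th+=H*w
    return np.interp([t for t,_ in ms],T,tr)
N=np.array([.005,.279,.235,.025])
for lag in(0,.02,.04):
    P=lambda s:np.r_[N*np.exp(s[:4]),s[4]]
    r=least_squares(lambda s:np.r_[(sim(P(s),s[5:7],A,mA,lag)-[v for _,v in mA])/.006,(sim(P(s),s[7:9],B,mB,lag)-[v for _,v in mB])/.006,s[:4]/[.15,.1,.15,.4],s[4]/.004],[0,0,0,0,0,-.01,-.4,-.06,-.0])
    s=r.x;print(lag,np.exp(s[:4]).round(3),s[4:].round(4),r.cost.round(1));print((sim(P(s),s[5:7],A,mA,lag)-[v for _,v in mA]).round(3),(sim(P(s),s[7:9],B,mB,lag)-[v for _,v in mB]).round(3))
E
python3 fit2.py
```

```text
0 [0.925 1.019 1.015 1.15 ] [ 0.0004 -0.0125 -0.3115 -0.0566 -0.1778] 6.9
[-0.003  0.005 -0.002  0.002 -0.005  0.004 -0.005  0.001  0.002  0.003
 -0.004  0.002] [ 0.008 -0.012  0.005  0.006 -0.007]
0.02 [0.91  1.017 1.027 1.233] [ 0.0004 -0.0129 -0.2861 -0.0562 -0.2081] 8.0
[-0.004  0.006 -0.002  0.001 -0.005  0.005 -0.005  0.     0.001  0.003
 -0.003  0.002] [ 0.009 -0.013  0.007  0.006 -0.007]
0.04 [0.895 1.015 1.039 1.317] [ 0.0004 -0.0134 -0.2577 -0.056  -0.2378] 9.2
[-0.004  0.007 -0.002  0.001 -0.005  0.005 -0.005 -0.     0.001  0.003
 -0.003  0.002] [ 0.009 -0.014  0.009  0.006 -0.008]
```

Call:
step_arm --pt "1 0 0 0 -0.029 0.006 0.0" --pt "1 0 0 0 -0.041 0.008 0.0" --pt "1 0 0 0 -0.039 0.008 0.0" --pt "1 0 0 0 -0.029 0.006 0.0" --pt "1 0 0 0 -0.018 0.003 0.0"

```text
clock: 16.95
position: [0.5289, 0.2292, 0.1103]
ee_rot: [0.996, -0.094, 0.0, 0.008]
ft_force: [-0.4, -0.0, -7.1]
grip_width: 0.339
grasp_force: 80.7
```

```bash
python3 -c "
import json;s=json.load(open('st.json'));s['pl']=s['pl'][:6];s['ac']=s['ac'][:6];s['x'][2]=.0004;json.dump(s,open('st.json','w'))"
sed -i 's/=.005,.277,.24,.026/=.0047,.284,.2385,.029/; s/"scene":.011/"scene":0.0/; s/\.15\*\*2,.001\*\*2/.06**2,.0004**2/; s/+.006\*\*2/+.007**2/' ctl.py; RW=.02 python3 ctl.py 5
```

```text
clk 17.05 ['scene -0.001 e1.0', 'top 0.005 e0.4'] pred [ 0.017 -0.083  0.   ] est [-6.100e-03 -1.158e-01  1.000e-04] roll cmd -0.016 meas -0.015 TCP [0.529  0.2287 0.1103] yaw -0.190 lens in fly [-0.0827 -0.0014  0.0003] f 81.0
phi [-0.016 -0.002  0.005  0.008  0.006  0.004] th [-0.014 -0.015 -0.012 -0.009 -0.006]
[[1, 0, 0, 0, 0.014, -0.003, 0.0], [1, 0, 0, 0, 0.021, -0.004, 0.0], [1, 0, 0, 0, 0.024, -0.005, 0.0], [1, 0, 0, 0, 0.022, -0.004, -0.0], [1, 0, 0, 0, 0.02, -0.004, 0.0]]
```

Call:
step_arm --pt "1 0 0 0 0.014 -0.003 0.0" --pt "1 0 0 0 0.021 -0.004 0.0" --pt "1 0 0 0 0.024 -0.005 0.0" --pt "1 0 0 0 0.022 -0.004 0.0" --pt "1 0 0 0 0.02 -0.004 0.0"

```text
clock: 17.55
position: [0.5289, 0.2292, 0.1104]
ee_rot: [0.996, -0.094, 0.001, -0.002]
ft_force: [0.6, -0.1, -6.9]
grip_width: 0.337
grasp_force: 80.7
```

```bash
RW=.015 python3 ctl.py 6
```

```text
clk 17.65 ['scene -0.026 e0.9', 'top -0.009 e0.5'] pred [-0.006  0.023  0.   ] est [-0.0158  0.0046 -0.0001] roll cmd 0.004 meas 0.003 TCP [0.5289 0.2294 0.1104] yaw -0.189 lens in fly [-0.083   0.0012  0.0003] f 81.0
phi [0.004 0.007 0.008 0.007 0.005 0.003 0.002] th [-0.014 -0.011 -0.008 -0.005 -0.003 -0.001]
[[1, 0, 0, 0, 0.003, -0.001, -0.0], [1, 0, 0, 0, 0.004, -0.001, 0.0], [1, 0, 0, 0, 0.003, -0.001, -0.0], [1, 0, 0, 0, 0.001, -0.0, -0.0], [1, 0, 0, 0, -0.001, 0.0, 0.0], [1, 0, 0, 0, -0.002, 0.0, -0.0]]
```

Call:
step_arm --pt "1 0 0 0 0.003 -0.001 0.0" --pt "1 0 0 0 0.004 -0.001 0.0" --pt "1 0 0 0 0.003 -0.001 0.0" --pt "1 0 0 0 0.001 0.0 0.0" --pt "1 0 0 0 -0.001 0.0 0.0" --pt "1 0 0 0 -0.002 0.0 0.0"

```text
clock: 18.25
position: [0.5289, 0.2293, 0.1103]
ee_rot: [0.996, -0.094, 0.001, -0.001]
ft_force: [-0.3, 0.2, -6.7]
grip_width: 0.342
grasp_force: 80.7
```

```bash
RW=.015 python3 ctl.py 7
```

```text
clk 18.35 ['scene -0.020 e0.9', 'top -0.003 e0.5'] pred [-0.001  0.01  -0.   ] est [-0.0111 -0.0061 -0.0002] roll cmd 0.002 meas 0.002 TCP [0.5289 0.2293 0.1103] yaw -0.189 lens in fly [-0.0831  0.0004  0.0004] f 81.0
phi [0.002 0.005 0.006 0.006 0.005 0.004 0.002 0.001] th [-0.011 -0.009 -0.007 -0.004 -0.002 -0.001 -0.001]
[[1, 0, 0, 0, 0.003, -0.001, 0.0], [1, 0, 0, 0, 0.004, -0.001, 0.0], [1, 0, 0, 0, 0.004, -0.001, 0.0], [1, 0, 0, 0, 0.003, -0.001, 0.0], [1, 0, 0, 0, 0.002, -0.0, 0.0], [1, 0, 0, 0, 0.0, 0.0, 0.0], [1, 0, 0, 0, -0.001, 0.0, 0.0]]
```

Call:
step_arm --pt "1 0 0 0 0.003 -0.001 0.0" --pt "1 0 0 0 0.004 -0.001 0.0" --pt "1 0 0 0 0.004 -0.001 0.0" --pt "1 0 0 0 0.003 -0.001 0.0" --pt "1 0 0 0 0.002 0.0 0.0" --pt "1 0 0 0 0.0 0.0 0.0" --pt "1 0 0 0 -0.001 0.0 0.0"

```text
clock: 19.05
position: [0.5289, 0.2293, 0.1103]
ee_rot: [0.996, -0.094, 0.001, -0.0]
ft_force: [0.1, -0.5, -7.0]
grip_width: 0.343
grasp_force: 80.7
```

```bash
sed -i 's/"scene":0.0,"top":-.003/"scene":-.01,"top":.004/' ctl.py; RW=.015 python3 ctl.py 7
```

```text
clk 19.15 ['scene none', 'top -0.001 e0.3'] pred [-0.001  0.    -0.   ] est [-0.0009 -0.0004 -0.0002] roll cmd 0.001 meas 0.001 TCP [0.5289 0.2293 0.1103] yaw -0.189 lens in fly [-0.0831 -0.0014  0.0004] f 81.0
phi [0.001 0.001 0.001 0.001 0.001 0.001 0.001 0.001] th [-0.001 -0.001 -0.001 -0.001 -0.001 -0.002 -0.002]
[[1, 0, 0, 0, 0.0, 0.0, 0.0], [1, 0, 0, 0, 0.0, 0.0, 0.0], [1, 0, 0, 0, 0.0, 0.0, 0.0], [1, 0, 0, 0, 0.0, 0.0, 0.0], [1, 0, 0, 0, 0.0, 0.0, 0.0], [1, 0, 0, 0, 0.0, 0.0, 0.0], [1, 0, 0, 0, 0.0, 0.0, 0.0]]
```

Call:
step_arm --pt "1 0 0 0 0 0 0" --pt "1 0 0 0 0 0 0" --pt "1 0 0 0 0 0 0" --pt "1 0 0 0 0 0 0" --pt "1 0 0 0 0 0 0" --pt "1 0 0 0 0 0 0" --pt "1 0 0 0 0 0 0"

```text
clock: 19.85
position: [0.5289, 0.2293, 0.1104]
ee_rot: [0.996, -0.094, 0.001, -0.0]
ft_force: [0.3, 0.6, -7.4]
grip_width: 0.338
grasp_force: 80.7
```

```bash
sed -i 's/58 if n/64 if n/' ctl.py; RW=.015 python3 ctl.py 8
```

```text
clk 19.95 ['scene -0.000 e0.9', 'top -0.001 e0.4'] pred [-0.002 -0.002 -0.   ] est [-0.0006 -0.0001 -0.0002] roll cmd 0.001 meas 0.001 TCP [0.5289 0.2292 0.1103] yaw -0.189 lens in fly [-0.083  -0.0016  0.0004] f 81.0
phi [0.001 0.001 0.001 0.001 0.001 0.001 0.001 0.001 0.001] th [-0.001 -0.001 -0.001 -0.001 -0.001 -0.001 -0.001 -0.001]
[[1, 0, 0, 0, 0.0, 0.0, 0.0], [1, 0, 0, 0, 0.0, 0.0, 0.0], [1, 0, 0, 0, 0.0, 0.0, 0.0], [1, 0, 0, 0, 0.0, 0.0, 0.0], [1, 0, 0, 0, 0.0, 0.0, 0.0], [1, 0, 0, 0, 0.0, 0.0, 0.0], [1, 0, 0, 0, 0.0, 0.0, 0.0], [1, 0, 0, 0, 0.0, 0.0, 0.0]]
```

Call:
step_arm --pt "1 0 0 0 0 0 0" --pt "1 0 0 0 0 0 0" --pt "1 0 0 0 0 0 0" --pt "1 0 0 0 0 0 0" --pt "1 0 0 0 0 0 0" --pt "1 0 0 0 0 0 0" --pt "1 0 0 0 0 0 0" --pt "1 0 0 0 0 0 0"

```text
clock: 20.75
position: [0.5289, 0.2292, 0.1103]
ee_rot: [0.996, -0.094, 0.001, -0.0]
ft_force: [0.9, -0.0, -6.6]
grip_width: 0.343
grasp_force: 80.7
```

```bash
RW=.015 python3 ctl.py 10
```

```text
clk 20.85 ['scene -0.000 e0.9', 'top -0.001 e0.5'] pred [-0.001 -0.    -0.   ] est [-0.0006 -0.0001 -0.0002] roll cmd 0.001 meas 0.001 TCP [0.5289 0.2292 0.1103] yaw -0.189 lens in fly [-0.083  -0.0016  0.0004] f 81.0
phi [0.001 0.001 0.001 0.001 0.001 0.001 0.001 0.001 0.001 0.001 0.001] th [-0.001 -0.001 -0.001 -0.001 -0.001 -0.001 -0.001 -0.001 -0.001 -0.001]
[[1, 0, 0, 0, 0.0, 0.0, 0.0], [1, 0, 0, 0, 0.0, 0.0, 0.0], [1, 0, 0, 0, 0.0, 0.0, 0.0], [1, 0, 0, 0, 0.0, 0.0, 0.0], [1, 0, 0, 0, 0.0, 0.0, 0.0], [1, 0, 0, 0, 0.0, 0.0, 0.0], [1, 0, 0, 0, 0.0, 0.0, 0.0], [1, 0, 0, 0, 0.0, 0.0, 0.0], [1, 0, 0, 0, 0.0, 0.0, 0.0], [1, 0, 0, 0, 0.0, 0.0, 0.0]]
```

Call:
step_arm --pt "1 0 0 0 0 0 0" --pt "1 0 0 0 0 0 0" --pt "1 0 0 0 0 0 0" --pt "1 0 0 0 0 0 0" --pt "1 0 0 0 0 0 0" --pt "1 0 0 0 0 0 0" --pt "1 0 0 0 0 0 0" --pt "1 0 0 0 0 0 0" --pt "1 0 0 0 0 0 0" --pt "1 0 0 0 0 0 0"

```text
clock: 21.85
position: [0.5289, 0.2292, 0.1103]
ee_rot: [0.996, -0.094, 0.001, -0.0]
ft_force: [-0.7, -0.1, -7.2]
grip_width: 0.34
grasp_force: 80.7
```

```bash
RW=.015 python3 ctl.py 10
```

```text
clk 21.95 ['scene -0.000 e0.9', 'top 0.004 e0.3'] pred [-0.001 -0.    -0.   ] est [ 0.0023  0.0049 -0.0002] roll cmd 0.001 meas 0.001 TCP [0.5289 0.2293 0.1103] yaw -0.189 lens in fly [-0.083  -0.002   0.0004] f 81.0
phi [ 0.001  0.    -0.    -0.    -0.    -0.     0.     0.001  0.001  0.001
  0.001] th [0.002 0.002 0.002 0.002 0.002 0.001 0.001 0.002 0.002 0.002]
[[1, 0, 0, 0, -0.001, 0.0, -0.0], [1, 0, 0, 0, -0.001, 0.0, -0.0], [1, 0, 0, 0, -0.001, 0.0, -0.0], [1, 0, 0, 0, -0.001, 0.0, -0.0], [1, 0, 0, 0, -0.001, 0.0, -0.0], [1, 0, 0, 0, -0.001, 0.0, -0.0], [1, 0, 0, 0, 0.0, 0.0, 0.0], [1, 0, 0, 0, 0.0, 0.0, 0.0], [1, 0, 0, 0, 0.0, 0.0, 0.0], [1, 0, 0, 0, 0.0, 0.0, 0.0]]
```

Call:
step_arm --pt "1 0 0 0 -0.001 0 0" --pt "1 0 0 0 -0.001 0 0" --pt "1 0 0 0 -0.001 0 0" --pt "1 0 0 0 -0.001 0 0" --pt "1 0 0 0 -0.001 0 0" --pt "1 0 0 0 -0.001 0 0" --pt "1 0 0 0 0 0 0" --pt "1 0 0 0 0 0 0" --pt "1 0 0 0 0 0 0" --pt "1 0 0 0 0 0 0"

```text
clock: 22.95
position: [0.5289, 0.2292, 0.1103]
ee_rot: [0.996, -0.094, 0.001, -0.0]
ft_force: [-0.6, 0.1, -6.1]
grip_width: 0.337
grasp_force: 80.7
```

```bash
RW=.015 python3 ctl.py 10
```

```text
clk 23.05 ['scene -0.010 e0.9', 'top -0.007 e2.5'] pred [ 0.002  0.005 -0.   ] est [-0.0093 -0.013  -0.0003] roll cmd 0.001 meas 0.001 TCP [0.5289 0.2292 0.1103] yaw -0.189 lens in fly [-0.083  -0.0001  0.0004] f 81.0
phi [0.001 0.004 0.006 0.006 0.005 0.004 0.003 0.002 0.001 0.001 0.001] th [-0.01  -0.008 -0.006 -0.004 -0.002 -0.     0.001  0.001  0.001  0.001]
[[1, 0, 0, 0, 0.003, -0.001, -0.0], [1, 0, 0, 0, 0.005, -0.001, -0.0], [1, 0, 0, 0, 0.005, -0.001, -0.0], [1, 0, 0, 0, 0.004, -0.001, -0.0], [1, 0, 0, 0, 0.003, -0.001, -0.0], [1, 0, 0, 0, 0.002, -0.0, 0.0], [1, 0, 0, 0, 0.001, -0.0, -0.0], [1, 0, 0, 0, 0.0, 0.0, 0.0], [1, 0, 0, 0, 0.0, 0.0, 0.0], [1, 0, 0, 0, 0.0, 0.0, 0.0]]
```

Call:
step_arm --pt "1 0 0 0 0.003 -0.001 0" --pt "1 0 0 0 0.005 -0.001 0" --pt "1 0 0 0 0.005 -0.001 0" --pt "1 0 0 0 0.004 -0.001 0" --pt "1 0 0 0 0.003 -0.001 0" --pt "1 0 0 0 0.002 0 0" --pt "1 0 0 0 0.001 0 0" --pt "1 0 0 0 0 0 0"

```text
clock: 23.85
position: [0.5289, 0.2293, 0.1103]
ee_rot: [0.996, -0.094, 0.001, -0.0]
ft_force: [0.6, 0.0, -6.8]
grip_width: 0.341
grasp_force: 80.7
```

```bash
python3 -c "
import json;s=json.load(open('st.json'));s['pl']=s['pl'][:9];s['ac']=s['ac'][:9];json.dump(s,open('st.json','w'))"
RW=.015 python3 ctl.py 8
```

```text
clk 23.95 ['scene 0.000 e0.9', 'top -0.008 e0.5'] pred [ 0.001  0.001 -0.   ] est [-0.0044 -0.0091 -0.0004] roll cmd 0.001 meas 0.001 TCP [0.5289 0.2293 0.1103] yaw -0.189 lens in fly [-0.0831 -0.0008  0.0004] f 81.0
phi [0.001 0.003 0.004 0.004 0.003 0.003 0.002 0.002 0.002] th [-0.005 -0.004 -0.003 -0.002 -0.001 -0.     0.     0.001]
[[1, 0, 0, 0, 0.002, -0.0, 0.0], [1, 0, 0, 0, 0.003, -0.001, -0.0], [1, 0, 0, 0, 0.003, -0.001, -0.0], [1, 0, 0, 0, 0.002, -0.0, 0.0], [1, 0, 0, 0, 0.002, -0.0, 0.0], [1, 0, 0, 0, 0.001, -0.0, -0.0], [1, 0, 0, 0, 0.001, -0.0, -0.0], [1, 0, 0, 0, 0.001, -0.0, -0.0]]
```

Call:
step_arm --pt "1 0 0 0 0.002 0 0" --pt "1 0 0 0 0.003 -0.001 0" --pt "1 0 0 0 0.003 -0.001 0" --pt "1 0 0 0 0.002 0 0" --pt "1 0 0 0 0.002 0 0" --pt "1 0 0 0 0.001 0 0" --pt "1 0 0 0 0.001 0 0" --pt "1 0 0 0 0.001 0 0"

```text
clock: 24.75
position: [0.5289, 0.2292, 0.1103]
ee_rot: [0.996, -0.094, 0.001, -0.001]
ft_force: [0.5, -0.8, -6.9]
grip_width: 0.343
grasp_force: 80.7
```

```bash
RW=.015 python3 ctl.py 8
```

```text
clk 24.85 ['scene 0.007 e0.9', 'top 0.004 e0.4'] pred [ 0.001  0.005 -0.   ] est [ 0.0059  0.0122 -0.0003] roll cmd 0.002 meas 0.002 TCP [0.5289 0.2293 0.1103] yaw -0.189 lens in fly [-0.083  -0.0026  0.0004] f 81.0
phi [ 0.002 -0.    -0.002 -0.002 -0.001 -0.001  0.     0.001  0.001] th [ 0.006  0.006  0.004  0.003  0.002  0.001 -0.    -0.   ]
[[1, 0, 0, 0, -0.002, 0.0, 0.0], [1, 0, 0, 0, -0.004, 0.001, 0.0], [1, 0, 0, 0, -0.004, 0.001, 0.0], [1, 0, 0, 0, -0.003, 0.001, 0.0], [1, 0, 0, 0, -0.003, 0.001, 0.0], [1, 0, 0, 0, -0.002, 0.0, 0.0], [1, 0, 0, 0, -0.001, 0.0, 0.0], [1, 0, 0, 0, -0.001, 0.0, 0.0]]
```

Call:
step_arm --pt "1 0 0 0 -0.002 0 0" --pt "1 0 0 0 -0.004 0.001 0" --pt "1 0 0 0 -0.004 0.001 0" --pt "1 0 0 0 -0.003 0.001 0" --pt "1 0 0 0 -0.003 0.001 0" --pt "1 0 0 0 -0.002 0 0" --pt "1 0 0 0 -0.001 0 0" --pt "1 0 0 0 -0.001 0 0"

```text
clock: 25.65
position: [0.5289, 0.2292, 0.1104]
ee_rot: [0.996, -0.094, 0.001, -0.0]
ft_force: [-0.6, -0.0, -7.5]
grip_width: 0.339
grasp_force: 80.7
```

```bash
RW=.015 python3 ctl.py 8
```

```text
clk 25.75 ['scene -0.003 e0.8', 'top 0.008 e0.2'] pred [-0.    -0.003 -0.   ] est [ 0.0028  0.0038 -0.0003] roll cmd 0.001 meas 0.001 TCP [0.5289 0.2292 0.1104] yaw -0.189 lens in fly [-0.083  -0.0021  0.0004] f 81.0
phi [ 0.001  0.    -0.    -0.    -0.     0.     0.001  0.001  0.001] th [0.003 0.003 0.002 0.002 0.001 0.001 0.001 0.001]
[[1, 0, 0, 0, -0.001, 0.0, -0.0], [1, 0, 0, 0, -0.001, 0.0, -0.0], [1, 0, 0, 0, -0.001, 0.0, -0.0], [1, 0, 0, 0, -0.001, 0.0, -0.0], [1, 0, 0, 0, -0.001, 0.0, -0.0], [1, 0, 0, 0, 0.0, 0.0, 0.0], [1, 0, 0, 0, 0.0, 0.0, 0.0], [1, 0, 0, 0, 0.0, 0.0, 0.0]]
```

The stem is balanced and still, and the lens has stayed in the window for more than 9 s, so I'm handing it in.

```bash
python3 -c "
from workcell import manip;print(manip.hand_in())"
```

```text
the job is handed in; nothing more can be done
None
```

The job is handed in at about 26 s with the magnifier still held; by my last measurement the lens was upright within about 0.01 rad, 83 mm in front of the fly and about 2 mm off centre, after more than 9 s inside the limits, though the hand-in returned no verdict.

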